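Rock the pendulum gauge on the worn stud to its index and hold it there

ROBOT

A 6-joint arm with a two-finger parallel gripper is mounted at the origin on the work surface. World frame = base frame: x ahead of the robot, y to its left, z up, the work surface at z = 0. Lengths are in m, angles in rad, forces in N, time in s.
With the tool pointing down it reaches from about 0.325 to 0.85 m from the base axis. Payload 4.4 kg.
Tool frame: the origin (TCP) lies on the centre line of the jaws, within the pads' length; the fingertips stand 17 mm ahead of it and the grasp point (between the pads) lies 2 mm behind it (nose_length is the distance from the TCP to the fingertips, in m); x points along the fingers, z is the direction in which the jaws open and shut, and the axes are right-handed (so a half turn about x gives the same grasp; the last joint's range is limited). The gripper opens to 94 mm and grips with 3 to 60 N. Pads are 16 mm wide; open, the fingers measure 119 mm over their backs; the gripper's body (75 mm by 177 mm) begins 78 mm behind the grasp point.
Start: joints at [1.163, 0.207, 1.542, -0, 1.393, -0.15], TCP at [0.146, 0.556, 0.222] pointing down, gripper open.
Joint ranges: [-2.73, 2.73], [-0.86, 2.22], [0.23, 2.46], [-1.11, 4.25], [0.08, 2.63], [-2.82, 2.82]. Speed limits (rad/s): [2.79, 2.79, 3.14, 3.14, 3.14, 3.14].

INTERFACE

Orientations are given as a rotation vector (axis times angle).
In Python, from rig import sense, capture, hand_in, nose_length gives the robot as it stands.
- The arm moves only by the tool send_rows, never from a script. Its argument "deltas" is a list of rows, each a list of 7 numbers: the shift along the tool's x, y, z in m, then the turn, a rotation vector about the tool's x, y, z in degrees, then the closure in counts, from 0 (fully open) to 255 (shut). A call has 1 to 5 rows; each row is the pose to reach, as a shift and turn from the pose commanded when the call began, along the tool's axes at that moment; what a row does not reach only later rows make up. A row lasts 1/8 s, in which the tool goes at most 62.5 mm and 10.7 degrees, less where a joint would pass 70% of its speed; a pose out of reach is approached as far as the arm can. A call with a gripper value outside its range is refused whole. The fingers move at their own pace and stop on an object; the grip force is fixed at half the most. Time passes only in rows, so rows that repeat a pose let the fingers close. It gives the time, the measured TCP pose, the force and the opening at its end, in the units of the state.
- sense(): the state, without advancing time (a new reading comes with each control period).
- capture(name): name is "side" or "top"; returns a dict with "pixels" (480x640x3 uint8, red, green, blue), "fx", "fy", "cx", "cy" (pixels), "k1" (the pictures are not rectified: a ray, as slopes to the right and down, at radius r is drawn at 1 + k1 r^2 times it, then the intrinsics apply), "R" (3x3) and "t" (3): a world point X has camera coordinates R X + t. Camera axes: x right, y down, z forward; pixel columns grow to the right and rows downward; lengths in m; the calibration is good to about 2 mm. A picture is of the moment at which its call begins. There is no depth.
- hand_in(): hands the job in, once; it reports no verdict.
The state is a dict: "clock": time; "joint_positions": joint angles; "dq": joint speeds; "joint_torque": joint torques, N m; "ee_pos": TCP position; "tool_rot": TCP orientation; "force": force on the tool from outside, world axes, zero at the start; "moment": the same for the moment, N m; "opening": finger opening in m.
Only numpy, scipy, OpenCV 4.12 (cv2) and the standard library are available. Lean on these libraries where they do the work, as an engineer would, in place of code of your own. Each camera call takes 0.05 s, during which the arm holds its last target.

TASK

Lift the worn cap off the sprung stud and drop it into the wire reject basket. Then pick up the pendulum angle gauge by its handle, set the middle of its foot gently on the bare, uneven stud so that the spring gives a little, and rock it sideways, face upright, until its swinging pointer hangs still over the small index tab. Finish while holding it there, gripped and lightly pressed on the stud, and leave the microscope objective, the slide box and the specimen mount where they are.

Things in the scene. Friction and masses are not known exactly. Their poses are not given: they have to be found in the camera images.
- cap_center (a point): centre of the worn cap: a plain dark steel cylinder 38 mm in diameter and 48 mm tall, about 90 g, open underneath (bore 30 mm wide, 28 mm deep; the upper 20 mm is solid). It stands loosely over the stud on a collar 40 mm above the table; this point is half-way up, 24 mm below its top. It lifts straight off. z is its axis.
- basket: wire reject basket, fixed: open box with slatted walls, 170 mm (its x) by 190 mm (its y), 60 mm tall, walls and floor about 4 mm thick. Origin: centre of its underside, on the table.
- block: stud block, fixed: aluminium base 110 x 110 mm, 36 mm tall, with a flat round collar (52 mm wide) to 40 mm in its middle, from which the stud rises. Origin: centre of its underside, on the table.
- stud: the sprung steel stud, 22 mm in diameter, standing 24 mm above the collar: a dome of 11 mm radius with a smaller worn bump (4 mm radius, centred 9 mm to the block's +y side, its top 1.5 mm below the dome's). It can be pushed straight down 10 mm against a spring of 0.6 N per mm. Origin: on its axis at the collar, 40 mm above the table while not pressed.
- stud_top (a point): top of the stud's dome, on its axis, 64 mm above the table while not pressed; under the cap at the start.
- gauge: pendulum angle gauge, about 0.36 kg, standing on the table. From below: steel foot 40 (x) x 50 (y) x 16 mm; upright dial case 100 mm wide (y), 31 mm deep (x from -15 to +16 mm), from 16 to 126 mm up; black block handle on top, 24 (x) x 30 (y) mm, from 126 to 174 mm up, gripped across its 30 mm. Origin: middle of the foot's underside; x points out of the open white dial face (which looks away from the robot, turned up to 40 degrees to its right), z up.
- gauge_foot (a point): middle of the underside of the gauge's foot (same as the origin of gauge, same axes).
- gauge_grip (a point): middle of the gauge's handle, 150 mm above the underside of the foot; axes as the gauge.
- pointer (a joint): swing of the pointer relative to the gauge, rad: a black needle 78 mm long with a round bob, freely hung from a pivot 114 mm above the foot's underside, lightly damped (settles in 1 to 2 s). 0: along the gauge's own down direction; positive: tip towards the gauge's +y. It hangs plumb, so it reads +a when the gauge's top leans a towards its +y (turned by -a about its x axis).
- index (a joint): position of the index tab on the same scale and about the same pivot as the pointer, rad: a dark steel tab 8 mm wide and 16 mm tall on the dial behind the pointer's tip. It is stiff and stays where it was set; 0.14 to 0.35, so always on the gauge's +y side.
- pointer_tip (a point): point on the needle's end, 76 mm from the pivot.
- index_mark (a point): middle of the index tab's upper part, 76 mm from the pivot, in the plane of the needle: the needle is on the mark when its tip lies over the tab (within 4 mm, half the tab's width).
- objective: bystander: microscope objective, aluminium, 34 mm wide and 50 mm tall, standing. Origin under its centre.
- slidebox: bystander: black slide box 85 x 100 x 34 mm. Origin under its centre.
- mount: bystander: amber resin specimen mount, a disc 30 mm wide and 18 mm tall. Origin under its centre.
Things that resemble listed ones, but are neither listed nor needed, are in the scene too. There is more than one size of the gauge; the one meant has the size given above.

How it is judged:
By the outcome, as a careful person would: the job done as asked, in the order asked, and still so for the second after the job is handed in, while the arm keeps its last pose, push and grip.
It also fails if it takes over 61 s, if anything falls off the work surface, if the arm or the gripper's body presses on something with over 40 N, if the wrist force passes 120 N, or if a joint passes its speed limit or range.

## Working session

There is one attempt and no reset: what is moved stays moved. The work goes in short steps, Python scripts to look and compute and a tool call to move; the robot and the scene stay as the last step left them, time stands still between calls to the robot, and variables do not carry over. Pictures are saved under pics/ and viewed, and the job is handed in when it is done.

Besides the shell and the picture viewer there is one more tool, called after "Call:" by a JSON object that holds its "fn" and its "kwargs". send_rows: Moves the arm, as the interface text tells. Its arguments: {"type":"object","properties":{"deltas":{"type":"array","items":{"type":"array","items":{"type":"number"}}}},"required":["deltas"]}

```bash
ls; mkdir -p pics; python3 - <<'E'
from rig import sense, capture, nose_length
import cv2
print(sense()); print(nose_length)
for n in("side","top"):
    c=capture(n); cv2.imwrite(f"pics/{n}0.png",c["pixels"][:,:,::-1])
    print({k:v for k,v in c.items() if k!="pixels"})
E
```

```text
pics
{'clock': 0.0, 'joint_positions': array([ 1.16350487e+00,  2.07426492e-01,  1.54293147e+00,  1.68584470e-05,
        1.39350313e+00, -1.50460776e-01]), 'dq': array([-4.33376674e-05, -1.49290602e-03, -7.81439236e-04, -4.13510548e-04,
       -7.78545024e-04,  1.18621941e-03]), 'joint_torque': array([-3.31869833e-04, -3.70886636e+01, -2.81412113e+01,  6.95647113e-02,
        3.65555263e-02, -1.94281984e-04]), 'ee_pos': array([0.14573712, 0.55543442, 0.22129776]), 'tool_rot': array([-1.0191484 ,  1.32186054,  1.01733775]), 'force': array([-0.39257476,  0.81690073,  1.08011129]), 'moment': array([-0.00440914, -0.02276073,  0.00100517]), 'opening': 0.09400571605826763}
0.017
{'fx': 571.3986438430555, 'fy': 571.3986438430555, 'cx': 321.67718894782666, 'cy': 235.68394777566803, 'k1': 0.043533423512203136, 'R': array([[ 0.92847375, -0.37133584, -0.00679602],
       [-0.24106165, -0.58861916, -0.77163253],
       [ 0.28253454,  0.71807881, -0.63603227]]), 't': array([-0.49940385,  0.23652327,  1.09859861])}
{'fx': 550.7672169468418, 'fy': 550.7672169468418, 'cx': 321.7292811225272, 'cy': 236.01985804720468, 'k1': -0.09116057717332597, 'R': array([[ 0.01642935, -0.99976143, -0.01439284],
       [-0.9928953 , -0.01461646, -0.11809011],
       [ 0.11785156,  0.01623072, -0.99289857]]), 't': array([0.0628519 , 0.55522686, 1.31523912])}
```

View pics/side0.png

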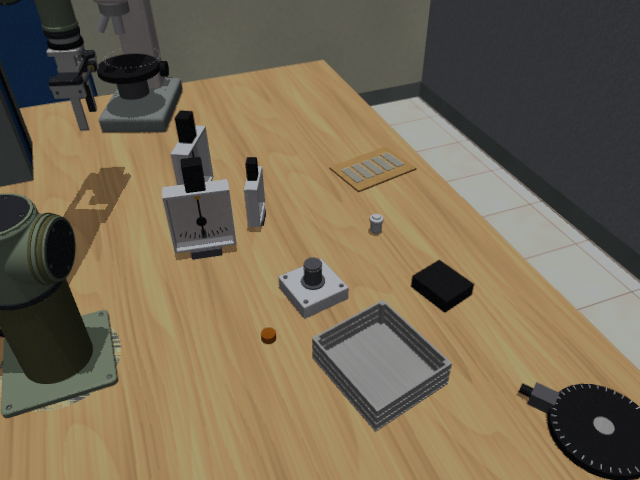

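View pics/top0.png

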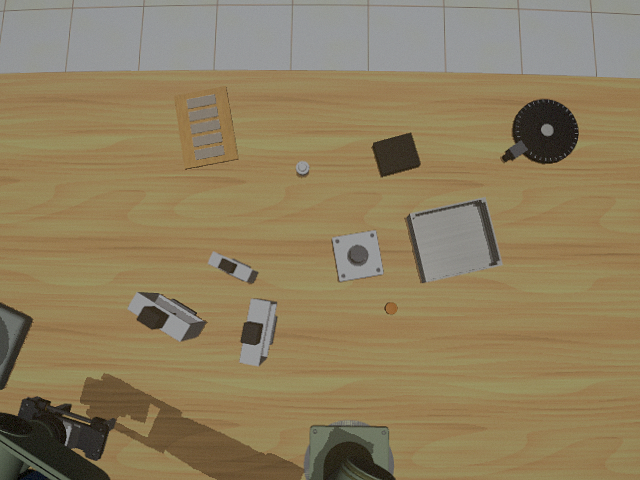

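```bash
cat > h.py <<'E'
import numpy as np, cv2
from scipy.spatial.transform import Rotation as Ro
def ray(c,u,v):
    x=(u-c["cx"])/c["fx"]; y=(v-c["cy"])/c["fy"]
    rd=np.hypot(x,y); r=rd
    for _ in range(20): r=rd/(1+c["k1"]*r*r)
    s=r/rd if rd>0 else 1
    d=c["R"].T@np.array([x*s,y*s,1.]); o=-c["R"].T@c["t"]
    return o,d/np.linalg.norm(d)
def atz(c,u,v,z):
    o,d=ray(c,u,v); return o+d*(z-o[2])/d[2]
def proj(c,X):
    X=np.atleast_2d(X); p=X@c["R"].T+c["t"]; a=p[:,0]/p[:,2]; b=p[:,1]/p[:,2]
    f=1+c["k1"]*(a*a+b*b)
    return np.stack([c["fx"]*a*f+c["cx"],c["fy"]*b*f+c["cy"]],1)
def tri(c1,p1,c2,p2):
    o1,d1=ray(c1,*p1);o2,d2=ray(c2,*p2)
    A=np.stack([d1,-d2],1); s=np.linalg.lstsq(A,o2-o1,rcond=None)[0]
    a=o1+s[0]*d1;b=o2+s[1]*d2
    return (a+b)/2,np.linalg.norm(a-b)
E
python3 - <<'E'
from h import *
s=cv2.imread("pics/side0.png");t=cv2.imread("pics/top0.png")
cv2.imwrite("pics/s1.png",cv2.resize(s[105:270,150:360],None,fx=3.8,fy=3.6,interpolation=cv2.INTER_CUBIC))
cv2.imwrite("pics/t1.png",cv2.resize(t[220:380,120:320],None,fx=4,fy=3.75,interpolation=cv2.INTER_CUBIC)[:600])
cv2.imwrite("pics/t2.png",cv2.resize(t[180:330,320:520],None,fx=4,fy=4,interpolation=cv2.INTER_CUBIC))
E
```

```text
(no output)
```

View pics/s1.png

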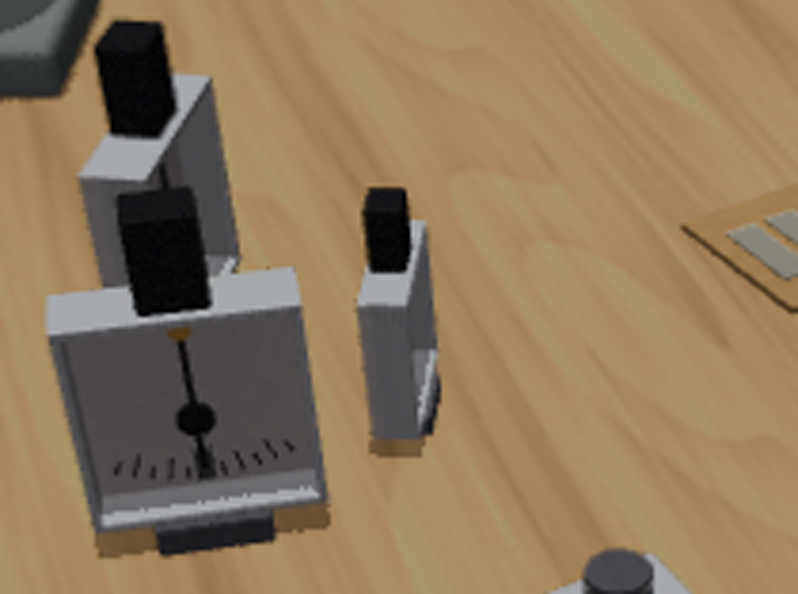

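View pics/t1.png

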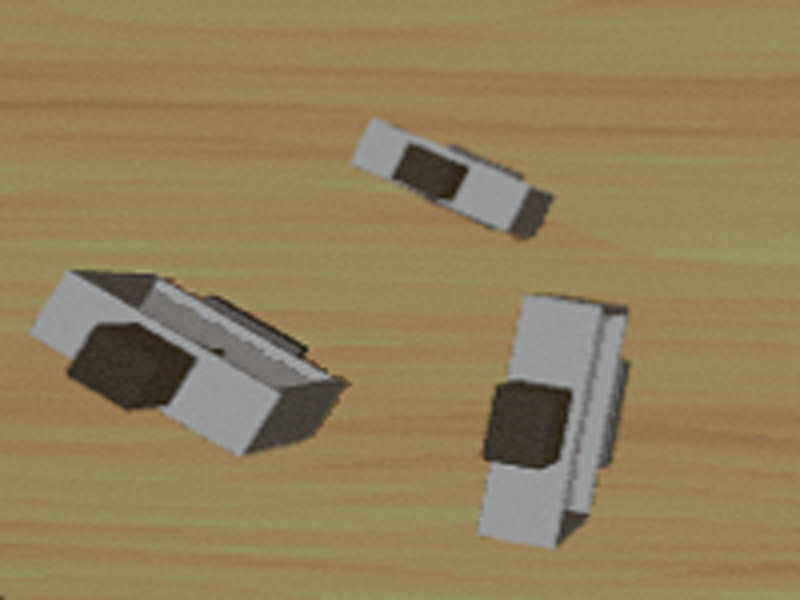

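View pics/t2.png

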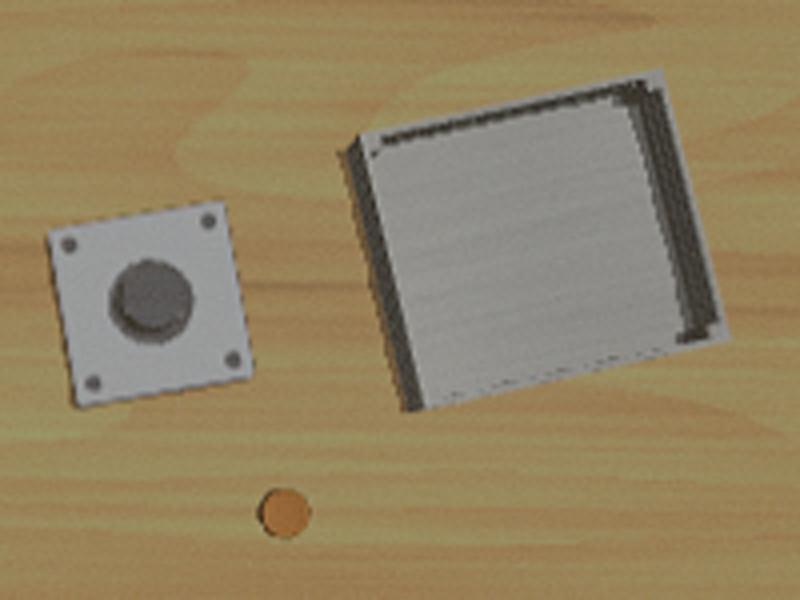

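```bash
python3 - <<'E'
from h import *
from rig import capture
S=capture("side");T=capture("top")
T1={'A':[(522,297),(604,303),(557,548),(478,535)],'B':[(70,270),(280,390),(242,455),(30,332)],'C':[(375,118),(530,188),(512,230),(352,163)]}
for k,p in T1.items():
    q=[(120+u/4,220+v/3.75) for u,v in p]
    for z in(.095,.126,.16,.19):
        P=np.array([atz(T,*a,z) for a in q]); print(k,z,P.mean(0)[:2].round(3),[round(np.linalg.norm(P[i]-P[(i+1)%4])*1e3) for i in range(4)])
# triangulate: A face-left-top in side (57,335)-> which top corner
s1=lambda u,v:(150+u/3.8,105+v/3.6); t1=lambda u,v:(120+u/4,220+v/3.75)
for n,a,b in [("A front right",(303,307),(604,303)),("A front left",(57,335),(557,548)),("A back left",(48,298),(478,535)),
 ("B rightnear",(148,182),(280,390)),("B left near",(82,180),(242,455)),("C",(405,304),(530,188)),("Cl",(360,300),(512,230))]:
    P,e=tri(S,s1(*a),T,t1(*b)); print(n,P.round(4),e.round(4))
print(-S["R"].T@S["t"],-T["R"].T@T["t"])
E
```

```text
A 0.095 [0.322 0.22 ] [48, 151, 46, 147]
A 0.126 [0.324 0.216] [47, 148, 45, 144]
A 0.16 [0.326 0.212] [45, 144, 44, 140]
A 0.19 [0.327 0.208] [44, 140, 43, 136]
B 0.095 [0.353 0.447] [147, 45, 148, 45]
B 0.126 [0.354 0.438] [143, 44, 145, 44]
B 0.16 [0.355 0.427] [139, 43, 141, 43]
B 0.19 [0.356 0.418] [136, 42, 137, 42]
C 0.095 [0.472 0.282] [102, 28, 103, 31]
C 0.126 [0.47  0.277] [99, 27, 101, 30]
C 0.16 [0.468 0.27 ] [97, 27, 98, 29]
C 0.19 [0.466 0.265] [94, 26, 96, 29]
A front right [0.3959 0.1766 0.1741] 0.003
A front left [0.2592 0.1977 0.1767] 0.0097
A back left [0.2633 0.2412 0.1739] 0.0058
B rightnear [0.3432 0.3522 0.1729] 0.0054
B left near [0.3058 0.372  0.1719] 0.0065
C [0.4654 0.2253 0.1263] 0.0051
Cl [0.4399 0.2341 0.1304] 0.0057
[ 0.210308   -0.8351048   0.87785926] [0.39524653 0.04960507 1.37237046]
```

```bash
python3 - <<'E'
from h import *
from rig import capture
S=capture("side");T=capture("top")
s=cv2.imread("pics/side0.png")
cv2.imwrite("pics/s2.png",cv2.resize(s[240:430,250:460],None,fx=3.6,fy=3.15,interpolation=cv2.INTER_CUBIC))
t2=lambda u,v:(320+u/4,180+v/4); t1=lambda u,v:(120+u/4,220+v/3.75)
def rep(n,p,f,z):
    P=np.array([atz(T,*f(*a),z) for a in p]); print(n,P.mean(0).round(4),[round(np.linalg.norm(P[i]-P[(i+1)%4])*1e3) for i in range(len(P))],[round(np.degrees(np.arctan2(*(P[(i+1)%4]-P[i])[[1,0]])),1) for i in range(4)]);return P
rep("block",[(48,233),(222,203),(252,375),(78,407)],t2,.036)
rep("basket",[(360,132),(660,70),(730,340),(420,410)],t2,.06)
rep("gaugeC",[(375,118),(530,188),(512,230),(352,163)],t1,.126)
rep("handleC",[(408,145),(468,163),(447,199),(394,180)],t1,.174)
print("cap top",atz(T,*t2(155,290),.088))
E
```

```text
block [ 0.5061 -0.0164  0.036 ] [108, 106, 107, 108] [np.float64(-79.3), np.float64(-169.9), np.float64(101.2), np.float64(10.5)]
basket [ 0.548  -0.2513  0.06  ] [188, 168, 192, 170] [np.float64(-77.4), np.float64(-166.5), np.float64(103.3), np.float64(12.0)]
gaugeC [0.4701 0.2765 0.126 ] [99, 27, 101, 30] [np.float64(-114.5), np.float64(159.6), np.float64(67.3), np.float64(-23.8)]
handleC [0.4688 0.2748 0.174 ] [35, 24, 31, 22] [np.float64(-106.6), np.float64(152.9), np.float64(70.4), np.float64(-18.7)]
cap top [ 0.51015227 -0.0166359   0.088     ]
```

View pics/s2.png

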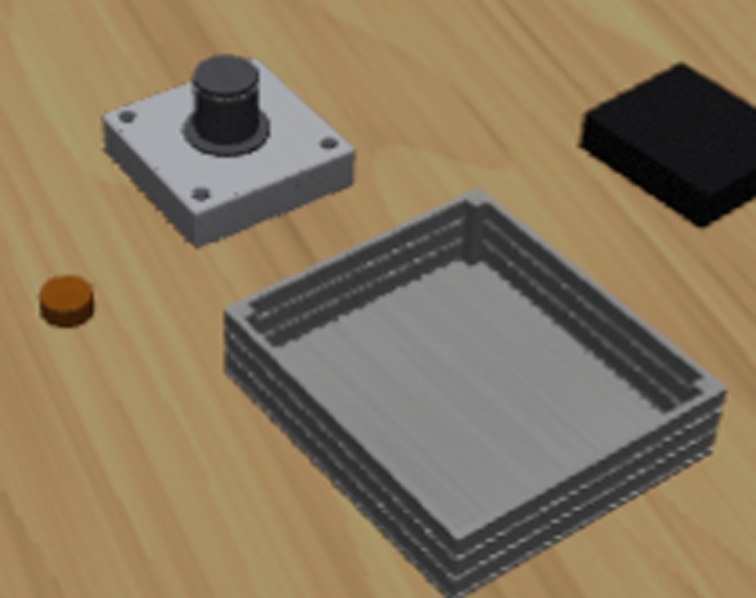

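```bash
cat >> h.py <<'E'
def down(jaw_deg, a=0.0):
    """tool x down, tool z horizontal at jaw_deg"""
    j=np.radians(jaw_deg); x=np.array([0,0,-1.]); z=np.array([np.cos(j),np.sin(j),0])
    return np.stack([x,np.cross(z,x),z],1)
def delta(st,P,R):
    R0=Ro.from_rotvec(st["tool_rot"]).as_matrix(); 
    return (R0.T@(np.array(P)-st["ee_pos"])*1000).round(1), np.degrees(Ro.from_matrix(R0.T@R).as_rotvec()).round(2)
E
python3 - <<'E'
from h import *
from rig import capture,sense
S=capture("side");T=capture("top");st=sense()
print(tri(S,(250+226/3.6,240+76/3.15),T,(320+155/4,180+290/4)))
print(proj(S,[.507,-.0165,.088]),proj(T,[.507,-.0165,.088]))
R0=Ro.from_rotvec(st["tool_rot"]).as_matrix(); print(R0.round(3)); z=R0[:,2]; print(np.degrees(np.arctan2(z[1],z[0])))
for a in(0,-20,20,45,-45): print(a,delta(st,[.508,-.0165,.15],down(a)))
E
```

```text
(array([ 0.51119775, -0.01703622,  0.08372433]), np.float64(0.0013670211742055386))
[[310.41427024 262.99764124]] [[358.67991753 253.84205577]]
[[-0.    -0.967  0.254]
 [-0.     0.254  0.967]
 [-1.     0.    -0.   ]]
75.28688167219129
0 (array([  72.4, -495.5, -461.8]), array([ 7.529e+01, -1.000e-02,  1.000e-02]))
-20 (array([  72.4, -495.5, -461.8]), array([ 9.529e+01, -1.000e-02,  1.000e-02]))
20 (array([  72.4, -495.5, -461.8]), array([ 5.529e+01, -2.000e-02,  0.000e+00]))
45 (array([  72.4, -495.5, -461.8]), array([ 3.029e+01, -2.000e-02,  0.000e+00]))
-45 (array([  72.4, -495.5, -461.8]), array([ 1.2029e+02, -1.0000e-02,  1.0000e-02]))
```

Call:
{"fn": "send_rows", "kwargs": {"deltas": [[-0.06, 0, 0, 0, 0, 0, 0], [-0.12, 0, 0, 0, 0, 0, 0], [-0.13, -0.1, -0.1, 15, 0, 0, 0], [-0.13, -0.2, -0.2, 30, 0, 0, 0], [-0.13, -0.3, -0.3, 45, 0, 0, 0]]}}

```text
clock: 1.02
ee_pos: [0.2412, 0.3929, 0.3497]
tool_rot: [-0.583, 1.489, 0.584]
force: [1.3, 0.3, -0.5]
opening: 0.0943
```

```bash
python3 - <<'E'
from h import *
from rig import sense
st=sense(); print(st["ee_pos"],st["clock"]); print(delta(st,[.509,-.0165,.14],down(10)))
E
```

```text
[0.24116796 0.39294202 0.34974354] 1.025
(array([ 209.8, -482.4,  -81.7]), array([ 3.276e+01,  8.000e-02, -1.000e-02]))
```

Call:
{"fn": "send_rows", "kwargs": {"deltas": [[0, -0.1, -0.02, 10, 0, 0, 0], [0, -0.16, -0.03, 18, 0, 0, 0], [0, -0.22, -0.04, 25, 0, 0, 0], [0, -0.28, -0.05, 30, 0, 0, 0], [0, -0.34, -0.06, 32, 0, 0, 0]]}}

```text
clock: 1.65
ee_pos: [0.4115, 0.1305, 0.3497]
tool_rot: [-0.15, 1.564, 0.151]
force: [1.2, 0.8, -0.2]
opening: 0.0939
```

```bash
python3 - <<'E'
from h import *
from rig import sense
st=sense(); print(st["ee_pos"],st["clock"]); print(delta(st,[.509,-.0165,.14],down(10)))
E
```

```text
[0.41148661 0.13047862 0.34970296] 1.65
(array([ 209.8, -162.9,   67.4]), array([ 0.97,  0.09, -0.01]))
```

Call:
{"fn": "send_rows", "kwargs": {"deltas": [[0, -0.05, 0.02, 1, 0, 0, 0], [0, -0.11, 0.045, 1, 0, 0, 0], [0.04, -0.163, 0.067, 1, 0, 0, 0], [0.1, -0.163, 0.067, 1, 0, 0, 0], [0.15, -0.163, 0.067, 1, 0, 0, 0]]}}

```text
clock: 2.28
ee_pos: [0.5078, -0.016, 0.1973]
tool_rot: [-0.136, 1.567, 0.136]
force: [-0.0, -0.1, 0.2]
opening: 0.094
```

```bash
python3 - <<'E'
from h import *
from rig import sense,capture
st=sense(); print(st["ee_pos"],st["clock"]); print(delta(st,[.509,-.0165,.07],down(10)))
S=capture("side");T=capture("top")
a=cv2.resize(S["pixels"][180:330,220:420,::-1],None,fx=2,fy=2,interpolation=2);b=cv2.resize(T["pixels"][180:330,260:460,::-1],None,fx=2,fy=2,interpolation=2)
cv2.imwrite("pics/m1.png",np.hstack([a,b]))
E
```

```text
[ 0.50783763 -0.01603227  0.19732694] 2.275
(array([127.3,  -0.7,   1.1]), array([-0.07, -0.01,  0.  ]))
```

View pics/m1.png

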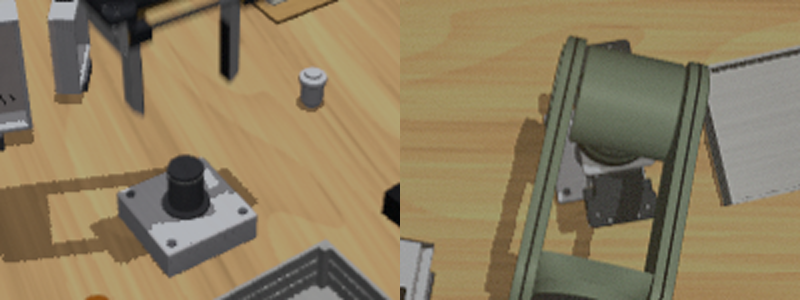

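Call:
{"fn": "send_rows", "kwargs": {"deltas": [[0.06, 0, 0, 0, 0, 0, 0], [0.11, 0, 0.001, 0, 0, 0, 60], [0.126, 0, 0.001, 0, 0, 0, 100], [0.126, 0, 0.001, 0, 0, 0, 140], [0.126, 0, 0.001, 0, 0, 0, 200]]}}

```text
clock: 3.0
ee_pos: [0.5113, -0.015, 0.0762]
tool_rot: [-0.139, 1.561, 0.137]
force: [-0.5, 0.0, 0.5]
opening: 0.0571
```

Call:
{"fn": "send_rows", "kwargs": {"deltas": [[0, 0, 0, 0, 0, 0, 255], [0, 0, 0, 0, 0, 0, 255], [0, 0, 0, 0, 0, 0, 255]]}}

```text
clock: 3.38
ee_pos: [0.5097, -0.0148, 0.0746]
tool_rot: [-0.138, 1.564, 0.137]
force: [-0.3, -0.5, 6.1]
opening: 0.0376
```

Call:
{"fn": "send_rows", "kwargs": {"deltas": [[-0.015, 0, 0, 0, 0, 0, 255], [-0.035, 0, 0, 0, 0, 0, 255], [-0.065, 0, 0, 0, 0, 0, 255], [-0.1, 0, 0, 0, 0, 0, 255], [-0.1, 0, 0, 0, 0, 0, 255]]}}

```text
clock: 4.0
ee_pos: [0.5112, -0.0151, 0.1769]
tool_rot: [-0.139, 1.559, 0.136]
force: [0.6, -0.3, -1.4]
opening: 0.0374
```

```bash
python3 - <<'E'
from h import *
from rig import sense,capture
st=sense(); print(st["ee_pos"],st["force"],st["opening"]); print(delta(st,[.548,-.251,.18],down(10)))
S=capture("side")
cv2.imwrite("pics/m2.png",cv2.resize(S["pixels"][180:330,220:420,::-1],None,fx=4,fy=4,interpolation=2))
E
```

```text
[ 0.51117074 -0.01510002  0.1768708 ] [ 0.55631626 -0.31887747 -1.36508138] 0.037423708847028
(array([  -2.5, -238.7,   -4.9]), array([0.06, 0.4 , 0.16]))
```

View pics/m2.png

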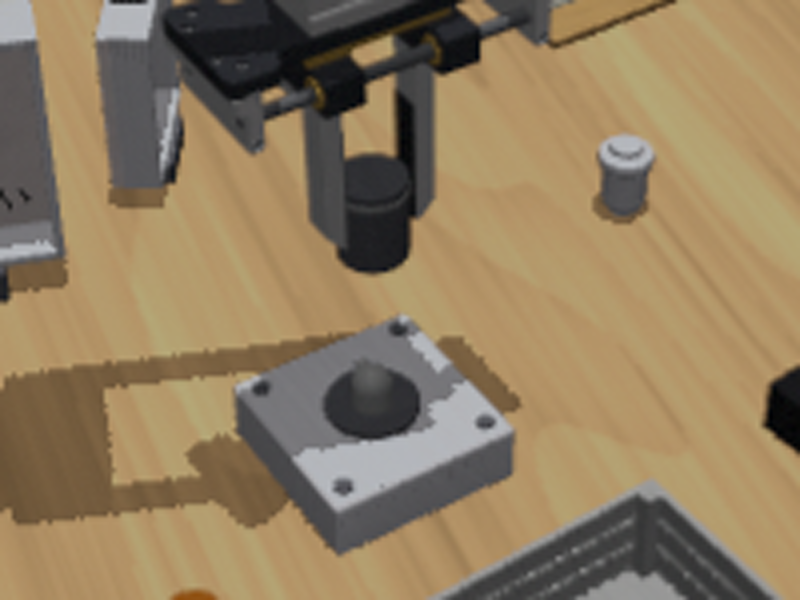

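Call:
{"fn": "send_rows", "kwargs": {"deltas": [[0, -0.06, 0, 0, 0, 0, 255], [0, -0.12, -0.003, 0, 0, 0, 255], [0, -0.18, -0.005, 0, 0, 0, 255], [0, -0.225, -0.005, 0, 0, 0, 255], [0.02, -0.24, -0.005, 0, 0, 0, 255]]}}

```text
clock: 4.68
ee_pos: [0.546, -0.2546, 0.1525]
tool_rot: [-0.136, 1.566, 0.135]
force: [-0.3, -0.1, -1.1]
opening: 0.0374
```

Call:
{"fn": "send_rows", "kwargs": {"deltas": [[0.03, 0, 0, 0, 0, 0, 255], [0.06, 0, 0, 0, 0, 0, 255], [0.09, 0, 0, 0, 0, 0, 255], [0.105, 0, 0, 0, 0, 0, 255], [0.105, 0, 0, 0, 0, 0, 255]]}}

```text
clock: 5.3
ee_pos: [0.5439, -0.25, 0.0458]
tool_rot: [-0.136, 1.57, 0.141]
force: [-0.8, 0.4, -1.1]
opening: 0.0378
```

Call:
{"fn": "send_rows", "kwargs": {"deltas": [[0, 0, 0, 0, 0, 0, 120], [0, 0, 0, 0, 0, 0, 90], [0, 0, 0, 0, 0, 0, 80], [0, 0, 0, 0, 0, 0, 80], [-0.05, 0, 0, 0, 0, 0, 70]]}}

```text
clock: 5.92
ee_pos: [0.5421, -0.2496, 0.0942]
tool_rot: [-0.133, 1.575, 0.143]
force: [0.6, -0.2, -0.9]
opening: 0.0679
```

Call:
{"fn": "send_rows", "kwargs": {"deltas": [[-0.06, 0, 0, 0, 0, 0, 50], [-0.12, 0, 0, 0, 0, 0, 0], [-0.18, 0, 0, 0, 0, 0, 0], [-0.24, 0.05, 0, -10, 0, 0, 0], [-0.26, 0.11, 0, -20, 0, 0, 0]]}}

```text
clock: 6.55
ee_pos: [0.5295, -0.1569, 0.3561]
tool_rot: [-0.416, 1.526, 0.41]
force: [0.8, -0.6, -0.2]
opening: 0.0937
```

```bash
python3 - <<'E'
from h import *
from rig import sense,capture
st=sense(); print(st["ee_pos"],st["clock"],st["opening"]); print(delta(st,[.47,.276,.25],down(66)))
S=capture("side")
cv2.imwrite("pics/m3.png",S["pixels"][:,:,::-1])
E
```

```text
[ 0.52950555 -0.1568829   0.35607153] 6.55 0.09365778349387163
(array([104.7, 404.5, 166.2]), array([-35.77,   0.1 ,   0.32]))
```

View pics/m3.png

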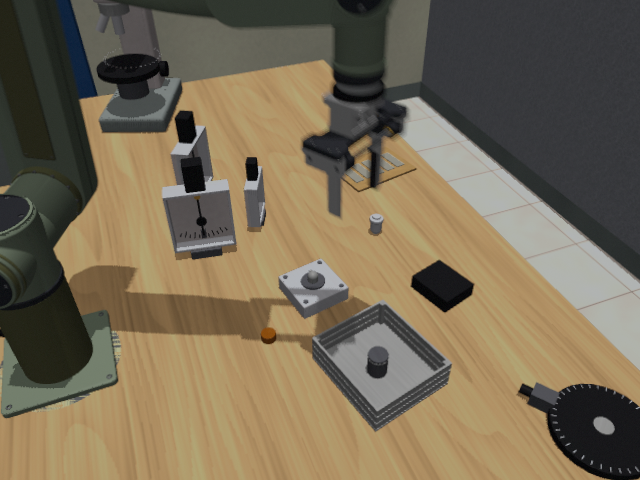

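Call:
{"fn": "send_rows", "kwargs": {"deltas": [[0, 0.06, 0.02, -8, 0, 0, 0], [0, 0.12, 0.045, -16, 0, 0, 0], [0, 0.18, 0.07, -24, 0, 0, 0], [0, 0.24, 0.095, -30, 0, 0, 0], [0, 0.3, 0.12, -36, 0, 0, 0]]}}

```text
clock: 7.22
ee_pos: [0.4832, 0.1544, 0.3524]
tool_rot: [-0.898, 1.377, 0.898]
force: [0.8, -0.5, 1.6]
opening: 0.0939
```

```bash
python3 - <<'E'
from h import *
from rig import sense,capture
st=sense(); print(st["ee_pos"],st["clock"],st["opening"]); print(delta(st,[.4695,.2758,.25],down(66.5)))
E
```

```text
[0.48316875 0.15441511 0.35237187] 7.225 0.09393826099349409
(array([102.4,  61.5, 105.5]), array([-0.29,  0.02,  0.04]))
```

Call:
{"fn": "send_rows", "kwargs": {"deltas": [[0, 0.025, 0.045, 0, 0, 0, 0], [0, 0.05, 0.09, 0, 0, 0, 0], [0.05, 0.0615, 0.1055, 0, 0, 0, 0], [0.1, 0.0615, 0.1055, 0, 0, 0, 0], [0.1, 0.0615, 0.1055, 0, 0, 0, 0]]}}

```text
clock: 7.85
ee_pos: [0.4669, 0.273, 0.2474]
tool_rot: [-0.896, 1.389, 0.9]
force: [0.2, -0.6, -0.4]
opening: 0.0941
```

```bash
python3 - <<'E'
from h import *
from rig import sense,capture
st=sense(); print(st["ee_pos"],st["clock"],st["opening"]); print(delta(st,[.4695,.2758,.15],down(66.5)))
S=capture("side");T=capture("top")
a=cv2.resize(S["pixels"][100:250,180:330,::-1],None,fx=2.6,fy=2.6,interpolation=2);b=cv2.resize(T["pixels"][200:350,160:310,::-1],None,fx=2.6,fy=2.6,interpolation=2)
cv2.imwrite("pics/m4.png",np.hstack([a,b]))
E
```

```text
[0.466942   0.27298268 0.24743069] 7.85 0.09413276631477963
(array([97.4, -1.9,  4.4]), array([-0.42, -0.44, -0.43]))
```

View pics/m4.png

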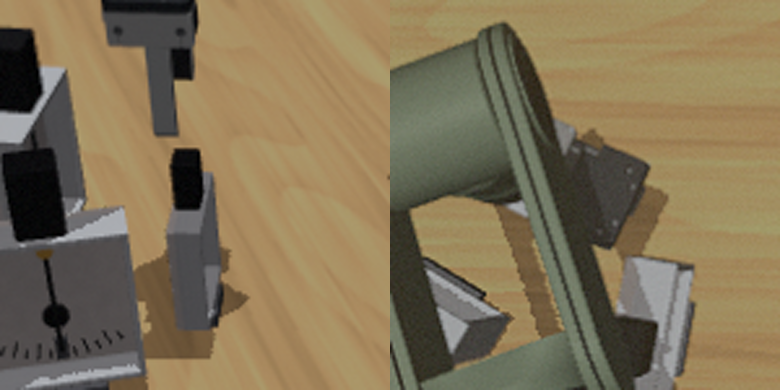

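Call:
{"fn": "send_rows", "kwargs": {"deltas": [[0.02, -0.001, 0.002, 0, 0, 0, 0], [0.04, -0.001, 0.002, 0, 0, 0, 0], [0.05, -0.001, 0.002, 0, 0, 0, 0], [0.05, -0.001, 0.002, 0, 0, 0, 0]]}}

```text
clock: 8.45
ee_pos: [0.4729, 0.2754, 0.2035]
tool_rot: [-0.896, 1.377, 0.895]
force: [0.5, 0.5, -0.2]
opening: 0.0941
```

```bash
python3 - <<'E'
from h import *
from rig import sense,capture
st=sense(); print(st["ee_pos"],st["clock"],st["opening"]); print(delta(st,[.4695,.2758,.15],down(66.5)))
S=capture("side");
a=cv2.resize(S["pixels"][130:230,220:320,::-1],None,fx=6,fy=6,interpolation=2)
cv2.imwrite("pics/m5.png",a)
E
```

```text
[0.47292967 0.27542354 0.20349792] 8.45 0.09414105259553429
(array([53.5,  3.4, -1.1]), array([-0.48,  0.07,  0.07]))
```

View pics/m5.png

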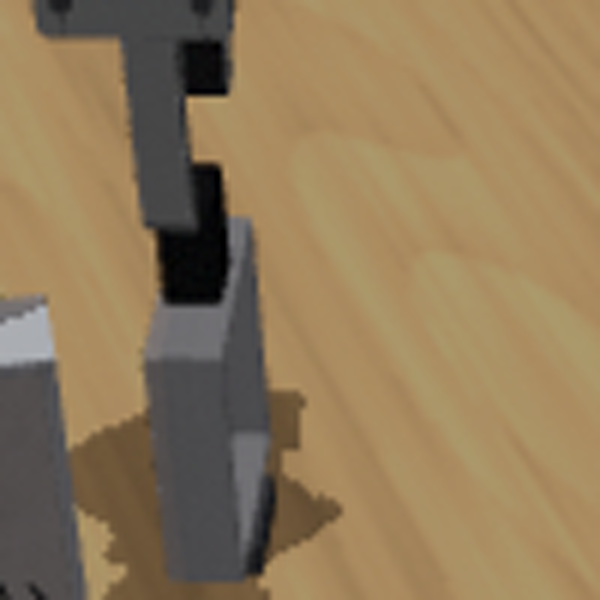

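```bash
python3 - <<'E'
from h import *
from rig import capture,sense
S=capture("side");T=capture("top")
def pts(x,y,yaw):
    c=[]
    for X in(-15,16):
        for Y in(-50,50):
            for Z in(16,126): c.append((X,Y,Z))
    for X in(-12,12):
        for Y in(-15,15):
            for Z in(126,174): c.append((X,Y,Z))
    c=np.array(c)/1e3; R=Ro.from_euler('z',yaw,degrees=True).as_matrix()
    return c@R.T+[x,y,0]
P=pts(.4695,.2758,-23.5)
out=[]
for n,c,(u0,v0) in (("side0",S,(220,140)),("top0",T,(190,230))):
    im=cv2.imread(f"pics/{n}.png"); k=6; a=cv2.resize(im[v0:v0+95,u0:u0+66 if n=='side0' else u0+80],None,fx=k-1,fy=k-1,interpolation=2)
    for q in proj(c,P): cv2.circle(a,tuple(int(round(i)) for i in ((q-[u0,v0]+.5)*(k-1))),3,(0,0,255),1)
    out.append(a)
cv2.imwrite("pics/m6.png",np.hstack(out))
E
```

```text
(no output)
```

View pics/m6.png

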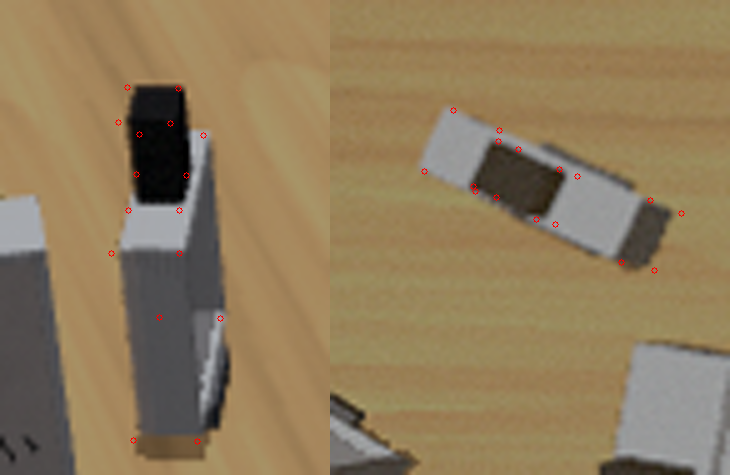

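```bash
python3 - <<'E'
from h import *
from rig import capture
from scipy.optimize import least_squares
S=capture("side");T=capture("top")
s=[((121,248),(-15,-50,126)),((190,250),(16,-50,126)),((140,435),(-15,-50,16)),((204,435),(16,-50,16)),((187,120),(12,-15,174)),((129,87),(-12,15,174)),((183,87),(12,15,174)),((132,120),(-12,-15,174))]
t=[((447,106),(16,50,126)),((421,170),(-15,50,126)),((640,198),(16,-50,126)),((612,256),(-15,-50,126))]
us=np.array([(a/5+220-.5,b/5+140-.5) for (a,b),_ in s]);ut=np.array([((a-330)/5+190-.5,b/5+230-.5) for (a,b),_ in t])
ms=np.array([m for _,m in s])/1e3;mt=np.array([m for _,m in t])/1e3
def f(p):
    R=Ro.from_euler('z',p[2],degrees=True).as_matrix()
    return np.r_[(proj(S,ms@R.T+[p[0],p[1],0])-us).ravel(),(proj(T,mt@R.T+[p[0],p[1],0])-ut).ravel()]
r=least_squares(f,[.47,.276,-23.5],x_scale=[.01,.01,5],loss='soft_l1');print(r.x);print(f(r.x).reshape(-1,2).round(1).tolist())
E
```

```text
[  0.47257764   0.27806258 -22.04543192]
[[-0.4, 0.2], [-0.7, -0.2], [0.1, 0.3], [0.1, 0.2], [-2.1, -0.3], [0.4, -0.6], [-0.1, -0.6], [-1.6, -0.2], [-0.0, -0.2], [-0.4, -0.5], [1.2, -1.5], [1.3, -0.5]]
```

```bash
python3 - <<'E'
from h import *
from rig import sense
st=sense(); print(st["ee_pos"],st["clock"]); print(delta(st,[.4725,.278,.151],down(67.5)))
E
```

```text
[0.47278804 0.27570728 0.20344416] 8.7
(array([52.4,  1.3,  1.9]), array([-1.44,  0.08,  0.08]))
```

Call:
{"fn": "send_rows", "kwargs": {"deltas": [[0.015, 0.001, 0.002, -1.4, 0, 0, 0], [0.03, 0.001, 0.002, -1.4, 0, 0, 0], [0.042, 0.001, 0.002, -1.4, 0, 0, 0], [0.042, 0.001, 0.002, -1.4, 0, 0, 0]]}}

```text
clock: 9.2
ee_pos: [0.4707, 0.2771, 0.1581]
tool_rot: [-0.915, 1.374, 0.916]
force: [0.6, 0.3, 0.6]
opening: 0.0939
```

```bash
python3 - <<'E'
from h import *
from rig import sense,capture
st=sense(); print(st["ee_pos"],st["clock"],st["opening"]); print(delta(st,[.4725,.278,.151],down(67.5)))
S=capture("side");
a=cv2.resize(S["pixels"][130:230,220:320,::-1],None,fx=6,fy=6,interpolation=2)
cv2.imwrite("pics/m7.png",a)
E
```

```text
[0.47065671 0.27714438 0.15814462] 9.2 0.09386633999372467
(array([ 7.1, -1.4,  1.5]), array([-0.04, -0.16, -0.17]))
```

View pics/m7.png

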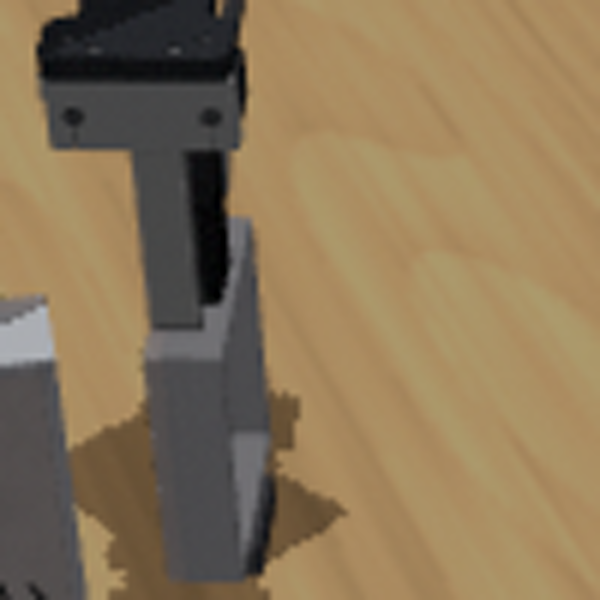

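Call:
{"fn": "send_rows", "kwargs": {"deltas": [[0.006, -0.0015, 0.001, 0, 0, 0, 60], [0.006, -0.0015, 0.001, 0, 0, 0, 110], [0.006, -0.0015, 0.001, 0, 0, 0, 140], [0.006, -0.0015, 0.001, 0, 0, 0, 170], [0.006, -0.0015, 0.001, 0, 0, 0, 200]]}}

```text
clock: 9.88
ee_pos: [0.4739, 0.2781, 0.1545]
tool_rot: [-0.915, 1.37, 0.915]
force: [0.6, 0.1, -0.7]
opening: 0.0478
```

Call:
{"fn": "send_rows", "kwargs": {"deltas": [[0, 0, 0, 0, 0, 0, 230], [0, 0, 0, 0, 0, 0, 255], [0, 0, 0, 0, 0, 0, 255], [0, 0, 0, 0, 0, 0, 255], [0, 0, 0, 0, 0, 0, 255]]}}

```text
clock: 10.5
ee_pos: [0.4738, 0.2782, 0.1543]
tool_rot: [-0.914, 1.37, 0.915]
force: [-0.5, 0.3, 0.1]
opening: 0.03
```

Call:
{"fn": "send_rows", "kwargs": {"deltas": [[-0.01, 0, 0, 0, 0, 0, 255], [-0.03, 0, 0, 0, 0, 0, 255], [-0.06, 0, 0, 0, 0, 0, 255], [-0.09, 0, 0, 0, 0, 0, 255], [-0.12, 0, 0, 0, 0, 0, 255]]}}

```text
clock: 11.12
ee_pos: [0.4732, 0.2776, 0.275]
tool_rot: [-0.915, 1.372, 0.915]
force: [-0.2, -1.1, -3.8]
opening: 0.0301
```

```bash
python3 - <<'E'
from h import *
from rig import sense
st=sense(); print(st["ee_pos"],st["clock"],st["force"],st["opening"]); print(delta(st,[.509,-.0165,.31],down(-20)))
S=__import__("rig").capture("side")
a=cv2.resize(S["pixels"][60:260,180:380,::-1],None,fx=3,fy=3,interpolation=2)
cv2.imwrite("pics/m8.png",a)
E
```

```text
[0.47321001 0.27761548 0.27496439] 11.125 [-0.16575012 -1.13776371 -3.75662903] 0.030054228091929137
(array([ -34.8, -145.8, -258. ]), array([ 8.745e+01, -1.000e-01,  2.000e-02]))
```

View pics/m8.png

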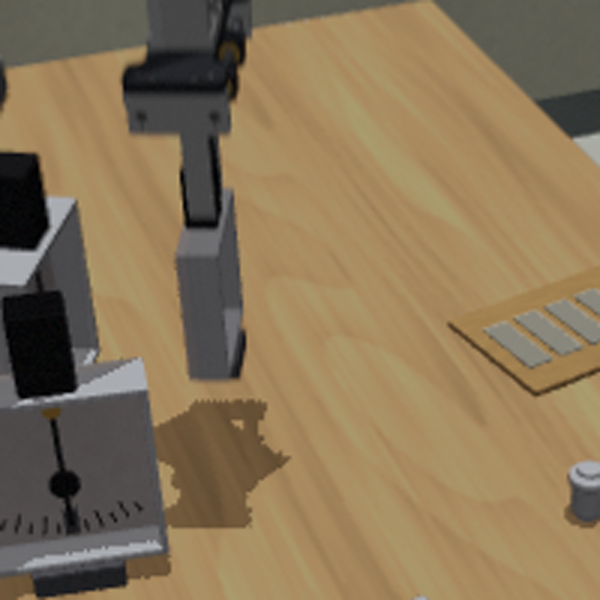

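Call:
{"fn": "send_rows", "kwargs": {"deltas": [[-0.015, -0.01, -0.02, 5, 0, 0, 255], [-0.03, -0.03, -0.05, 13, 0, 0, 255], [-0.035, -0.045, -0.08, 21, 0, 0, 255], [-0.035, -0.06, -0.11, 29, 0, 0, 255], [-0.035, -0.08, -0.14, 37, 0, 0, 255]]}}

```text
clock: 11.8
ee_pos: [0.4933, 0.117, 0.3085]
tool_rot: [-0.413, 1.532, 0.413]
force: [0.5, -0.5, -2.9]
opening: 0.0299
```

```bash
python3 - <<'E'
from h import *
from rig import sense
st=sense(); print(st["ee_pos"],st["clock"],st["force"],st["opening"]); print(delta(st,[.509,-.0165,.31],down(-20)))
E
```

```text
[0.49327973 0.11695039 0.30851945] 11.8 [ 0.52755902 -0.4596615  -2.92883302] 0.029921473169255617
(array([  -1.5, -123.2,  -53.6]), array([ 5.021e+01, -8.000e-02,  1.000e-02]))
```

Call:
{"fn": "send_rows", "kwargs": {"deltas": [[0, -0.03, -0.013, 10, 0, 0, 255], [0, -0.06, -0.026, 20, 0, 0, 255], [0, -0.09, -0.04, 30, 0, 0, 255], [0, -0.11, -0.05, 40, 0, 0, 255], [0, -0.123, -0.054, 49, 0, 0, 255]]}}

```text
clock: 12.42
ee_pos: [0.5091, -0.0166, 0.3083]
tool_rot: [0.259, 1.557, -0.26]
force: [0.1, 0.0, -4.3]
opening: 0.0296
```

Call:
{"fn": "send_rows", "kwargs": {"deltas": [[0, 0, 0, 0, 0, 0, 255], [0, 0, 0, 0, 0, 0, 255], [0, 0, 0, 0, 0, 0, 255], [0, 0, 0, 0, 0, 0, 255], [0, 0, 0, 0, 0, 0, 255]]}}

```text
clock: 13.05
ee_pos: [0.5098, -0.015, 0.3093]
tool_rot: [0.253, 1.556, -0.253]
force: [0.1, -1.0, -3.2]
opening: 0.0295
```

Call:
{"fn": "send_rows", "kwargs": {"deltas": [[0, 0, 0, 0, 0, 0, 255], [0, 0, 0, 0, 0, 0, 255], [0, 0, 0, 0, 0, 0, 255], [0, 0, 0, 0, 0, 0, 255], [0, 0, 0, 0, 0, 0, 255]]}}

```text
clock: 13.68
ee_pos: [0.5098, -0.0154, 0.3093]
tool_rot: [0.254, 1.556, -0.254]
force: [-0.7, 0.4, -2.7]
opening: 0.0295
```

```bash
python3 - <<'E'
from h import *
from rig import sense
st=sense(); print(st["ee_pos"],st["clock"],st["force"],st["moment"],st["opening"]); print(delta(st,[.509,-.0165,.31],down(-20)))
S=__import__("rig").capture("side")
print(proj(S,st["ee_pos"]))
cv2.imwrite("pics/m9raw.png",S["pixels"][:,:,::-1])
a=cv2.resize(S["pixels"][150:300,240:390,::-1],None,fx=4,fy=4,interpolation=2)
cv2.imwrite("pics/m9.png",a)
E
```

```text
[ 0.50979605 -0.01538464  0.30927956] 13.675 [-0.66573685  0.44927567 -2.69064145] [-0.0872139   0.08534702  0.00061684] 0.02950525755536413
(array([-0.7, -1.3, -0.4]), array([1.45, 0.  , 0.  ]))
[[309.26868998 171.61921235]]
```

View pics/m9.png

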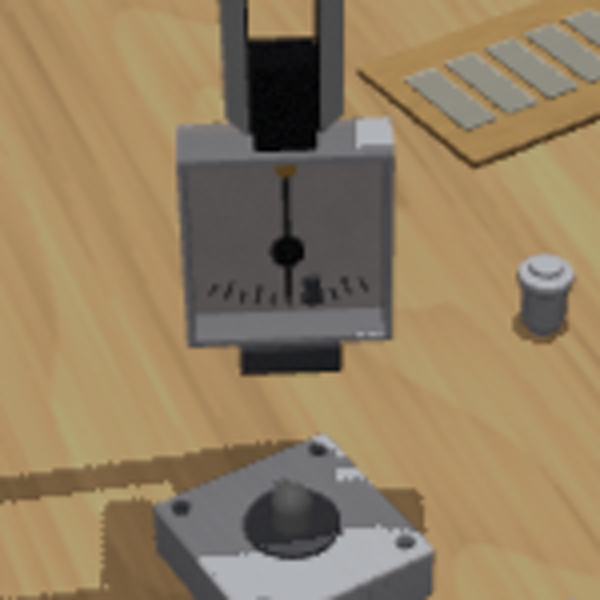

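```bash
python3 - <<'E'
from h import *
from rig import sense,capture
st=sense();S=capture("side")
print(st["ee_pos"],st["clock"])
R=Ro.from_rotvec(st["tool_rot"]).as_matrix(); G=np.stack([-R[:,1],R[:,2],-R[:,0]],1); print(G.round(3))
foot=st["ee_pos"]-.1543*G[:,2]; print("foot",foot)
def P(x,y,z): return proj(S,foot+G@np.array([x,y,z]))[0]
im=S["pixels"][:,:,::-1]; u0,v0=270,170; k=8
a=cv2.resize(im[v0:v0+75,u0:u0+90],None,fx=k,fy=k,interpolation=2)
def dot(p,c): cv2.circle(a,tuple(int(round(i)) for i in (p-[u0,v0]+.5)*k),3,c,1)
for X,Y,Z in[(16,-50,126),(16,50,126),(16,-50,16),(16,50,16),(20,-25,0),(20,25,0)]: dot(P(X/1e3,Y/1e3,Z/1e3),(0,0,255))
for x,c in((0.002,(0,255,0)),(.01,(255,0,0))):
    dot(P(x,0,.114),c)
    for t in(0,.15,.2): dot(P(x,.076*np.sin(t),.114-.076*np.cos(t)),c)
cv2.imwrite("pics/m10.png",a)
E
```

```text
[ 0.50980051 -0.01538608  0.30929896] 13.725
[[-0.318  0.948 -0.   ]
 [-0.948 -0.318  0.   ]
 [ 0.     0.     1.   ]]
foot [ 0.50981316 -0.01539311  0.15499896]
```

View pics/m10.png

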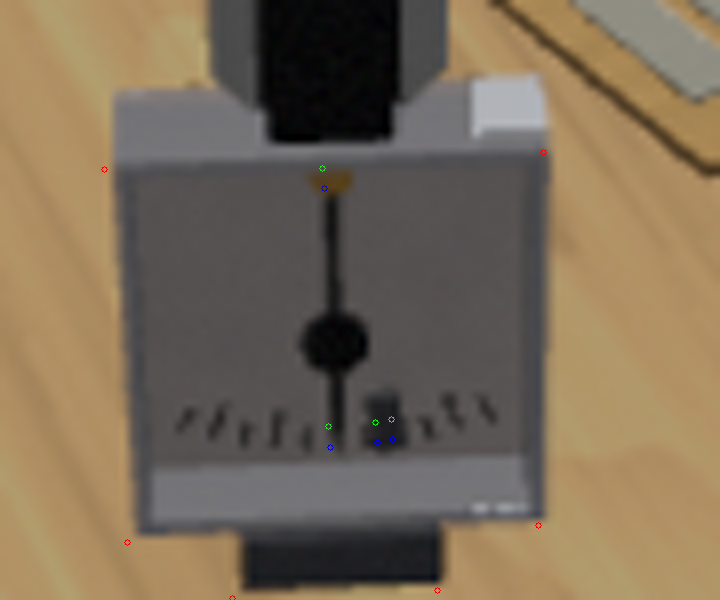

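```bash
python3 - <<'E'
from h import *
from rig import sense,capture
S=capture("side");im=S["pixels"][:,:,::-1]
a=cv2.resize(im[250:310,275:355],None,fx=10,fy=10,interpolation=2)
for i in range(4):
    t=np.radians(11+90*i); p=proj(S,[.508+.009*np.cos(t),-.0165+.009*np.sin(t),.0625])[0]
    cv2.circle(a,tuple(int(round(j)) for j in (p-[275,250]+.5)*10),4,[(0,0,255),(0,255,0),(255,0,0),(0,255,255)][i],1)
cv2.imwrite("pics/m11.png",a)
E
```

```text
(no output)
```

View pics/m11.png

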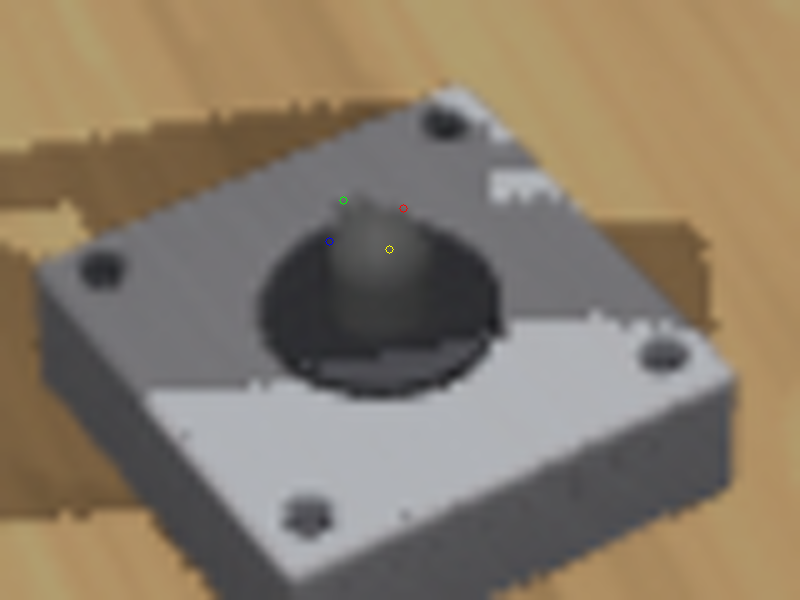

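```bash
cat >> h.py <<'E'
def tgt(a_deg,d,jaw=-18.5,C=(.509,-.0165,.053),L=.1653):
    R=down(jaw)@Ro.from_euler('y',a_deg,degrees=True).as_matrix()
    return np.array(C)-[0,0,d]-L*R[:,0], R
E
python3 - <<'E'
from h import *
from rig import sense
st=sense(); P,R=tgt(8.5,-.03); print(P,R.round(3)); print(delta(st,P,R))
E
```

```text
[ 0.53217029 -0.02425267  0.24648432] [[-0.14   0.317  0.938]
 [ 0.047  0.948 -0.314]
 [-0.989  0.    -0.148]]
(array([62.8, -1.3, 24. ]), array([-0.05,  8.5 , -0.  ]))
```

Call:
{"fn": "send_rows", "kwargs": {"deltas": [[0.01, 0, 0.005, 0, 2, 0, 255], [0.025, -0.001, 0.01, 0, 4, 0, 255], [0.04, -0.001, 0.015, 0, 6, 0, 255], [0.055, -0.001, 0.02, 0, 8, 0, 255], [0.063, -0.001, 0.024, 0, 8.5, 0, 255]]}}

```text
clock: 14.45
ee_pos: [0.5324, -0.0241, 0.2451]
tool_rot: [0.278, 1.704, -0.24]
force: [-0.7, -0.1, -3.4]
opening: 0.0299
```

Call:
{"fn": "send_rows", "kwargs": {"deltas": [[0, 0, 0, 0, 0, 0, 255], [0, 0, 0, 0, 0, 0, 255], [0, 0, 0, 0, 0, 0, 255], [0, 0, 0, 0, 0, 0, 255], [0, 0, 0, 0, 0, 0, 255]]}}

```text
clock: 15.08
ee_pos: [0.5322, -0.0239, 0.2466]
tool_rot: [0.278, 1.702, -0.239]
force: [0.5, 0.3, -2.5]
opening: 0.0297
```

Call:
{"fn": "send_rows", "kwargs": {"deltas": [[0, 0, 0, 0, 0, 0, 255], [0, 0, 0, 0, 0, 0, 255], [0, 0, 0, 0, 0, 0, 255], [0, 0, 0, 0, 0, 0, 255], [0, 0, 0, 0, 0, 0, 255]]}}

```text
clock: 15.7
ee_pos: [0.5322, -0.0239, 0.2463]
tool_rot: [0.278, 1.702, -0.239]
force: [-0.9, -0.9, -2.9]
opening: 0.0297
```

```bash
cat > look.py <<'E'
from h import *
from rig import sense,capture
import sys
st=sense();S=capture("side")
R=Ro.from_rotvec(st["tool_rot"]).as_matrix(); G=np.stack([-R[:,1],R[:,2],-R[:,0]],1)
foot=st["ee_pos"]-.1543*G[:,2]; print("foot",foot,"tcp",st["ee_pos"],"lean",np.degrees(np.arcsin(G[2,1])),np.degrees(np.arcsin(G[2,0])),"F",st["force"],st["opening"],st["clock"])
P,Rt=tgt(float(sys.argv[2]),float(sys.argv[3])); print(delta(st,P,Rt))
u0,v0=265,int(sys.argv[4]); k=7
a=cv2.resize(S["pixels"][v0:v0+85,u0:u0+100,::-1],None,fx=k,fy=k,interpolation=2)
q=proj(S,np.array([foot,[.509,-.0165,.064]])); print(q.round(1).tolist())
for p,c in zip(q,((0,0,255),(0,255,0))): cv2.circle(a,tuple(int(round(i)) for i in (p-[u0,v0]+.5)*k),3,c,1)
cv2.imwrite(f"pics/{sys.argv[1]}.png",a)
E
python3 look.py n1 8.5 -.01 205
```

```text
foot [ 0.51061176 -0.01665547  0.09365136] tcp [ 0.53223714 -0.02390575  0.24625629] lean -8.500534213174012 0.0007985575884566954 F [-0.88993418 -0.88823789 -2.94459835] 0.029687574414878442 15.7
(array([19.5, -0.3,  3. ]), array([-0.04, -0.  , -0.01]))
[[312.0, 260.6], [311.5, 271.3]]
```

View pics/n1.png

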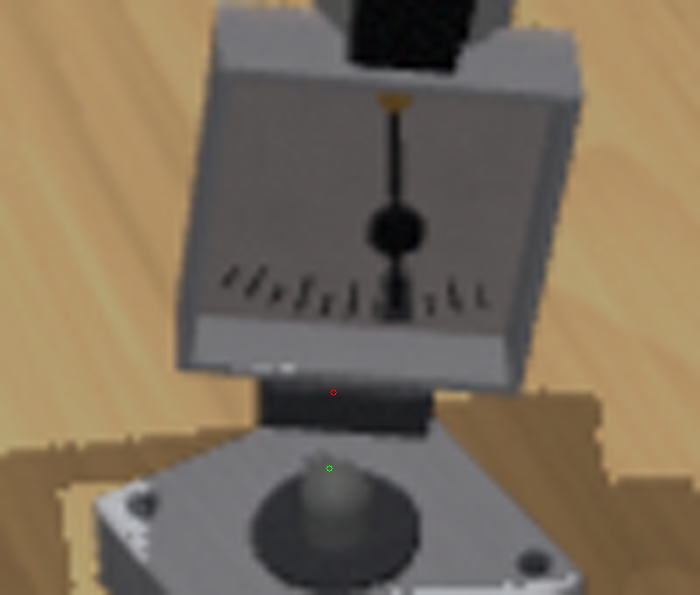

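```bash
python3 - <<'E'
from h import *
from rig import sense,capture
from scipy.optimize import least_squares
st=sense();S=capture("side");T=capture("top")
R=Ro.from_rotvec(st["tool_rot"]).as_matrix(); G=np.stack([-R[:,1],R[:,2],-R[:,0]],1)
foot=st["ee_pos"]-.1543*G[:,2]
u0,v0,k=265,205,7
obs={(20,-25,0):(258,425),(20,25,0):(430,437),(16,-50,16):(180,366),(16,50,16):(522,391),(16,-50,126):(218,68),(16,50,126):(580,98)}
for m,o in obs.items():
    p=(proj(S,foot+G@(np.array(m)/1e3))[0]-[u0,v0]+.5)*k; print(m,p.round(),(np.array(o)-p).round())
for n,X in(("c1",(.508,-.0165,.04)),): 
    print(((proj(S,X)[0]-[u0,v0]+.5)*k).round())
for i in range(2):
  pass
cv2.imwrite("pics/tt.png",cv2.resize(T["pixels"][190:310,300:420,::-1],None,fx=5,fy=5,interpolation=2))
# block corners fit in side0 & top0
s2=lambda u,v:(250+u/3.6-.5,240+v/3.15-.5); t2=lambda u,v:(320+u/4-.5,180+v/4-.5)
us=np.array([s2(103,116),s2(196,213),s2(354,150)]); 
ut=np.array([t2(48,233),t2(222,203),t2(252,375),t2(78,407)])
def c(i,th,x,y):
    a=np.radians(th+np.array([45,135,225,315])[i]); return np.stack([x+.0778*np.cos(a),y+.0778*np.sin(a),np.full(len(i),.036)],1)
# top order: (48,233)=+x+y ->45 ; (222,203)=+x-y ->315; (252,375)=-x-y 225; (78,407)=-x+y 135
# side: left=-x+y? near=-x-y ; right=+x-y
def f(p): return np.r_[(proj(T,c(np.array([0,3,2,1]),p[2],p[0],p[1]))-ut).ravel(),(proj(S,c(np.array([1,2,3]),p[2],p[0],p[1]))-us).ravel()]
r=least_squares(f,[.507,-.0165,11],x_scale=[.01,.01,5]);print(r.x,f(r.x).reshape(-1,2).round(1).tolist())
E
```

```text
(20, -25, 0) [250. 433.] [ 8. -8.]
(20, 25, 0) [421. 444.] [ 9. -7.]
(16, -50, 16) [169. 377.] [ 11. -11.]
(16, 50, 16) [514. 400.] [ 8. -9.]
(16, -50, 126) [212.  71.] [ 6. -3.]
(16, 50, 126) [578. 100.] [ 2. -2.]
[328. 527.]
[ 0.5089918  -0.01629676 10.83668201] [[-0.2, -1.1], [0.6, -1.4], [1.4, -0.0], [0.2, -0.2], [-1.9, -0.6], [-1.0, 0.2], [0.2, -0.8]]
```

View pics/tt.png

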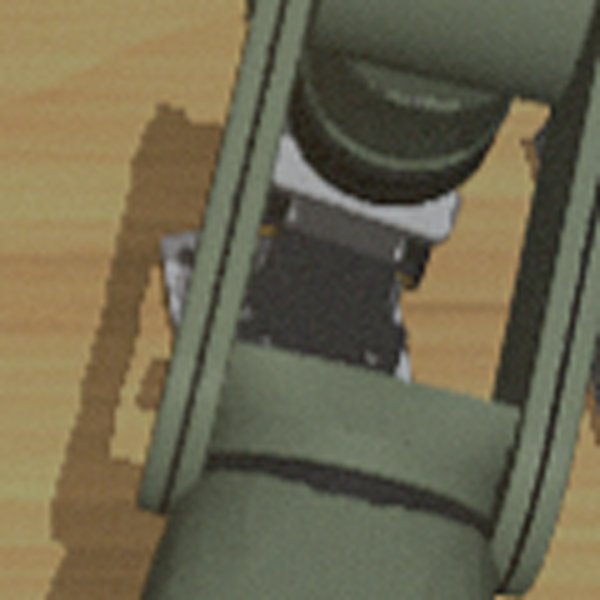

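Call:
{"fn": "send_rows", "kwargs": {"deltas": [[0.005, -0.001, 0.001, 0, 0, 0, 255], [0.01, -0.001, 0.0015, 0, 0, 0, 255], [0.015, -0.001, 0.002, 0, 0, 0, 255], [0.0195, -0.001, 0.003, 0, 0, 0, 255], [0.0195, -0.001, 0.003, 0, 0, 0, 255]]}}

```text
clock: 16.48
ee_pos: [0.5316, -0.0248, 0.2259]
tool_rot: [0.278, 1.704, -0.239]
force: [0.4, 0.1, -2.2]
opening: 0.0302
```

Call:
{"fn": "send_rows", "kwargs": {"deltas": [[0, 0, 0, 0, 0, 0, 255], [0, 0, 0, 0, 0, 0, 255], [0, 0, 0, 0, 0, 0, 255]]}}

```text
clock: 16.85
ee_pos: [0.5321, -0.0249, 0.2268]
tool_rot: [0.278, 1.702, -0.24]
force: [0.2, 0.3, -4.1]
opening: 0.0298
```

```bash
python3 look.py n2 8.5 .004 220
```

```text
foot [ 0.51055175 -0.01768043  0.07416367] tcp [ 0.53210849 -0.02491627  0.226779  ] lean -8.474374803895678 -0.0016640557813399428 F [ 0.23566447  0.27427624 -4.0532763 ] 0.029790104720249035 16.85
(array([14.2,  0.6,  2. ]), array([-0.04,  0.03, -0.01]))
[[312.3, 267.9], [311.5, 271.3]]
```

View pics/n2.png

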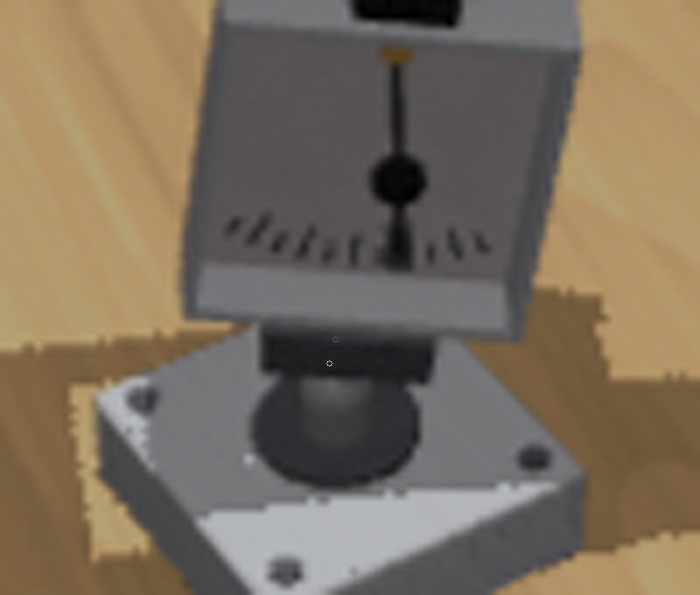

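Call:
{"fn": "send_rows", "kwargs": {"deltas": [[0.003, 0, 0, 0, 0, 0, 255], [0.006, 0, 0.001, 0, 0, 0, 255], [0.008, 0, 0.001, 0, 0, 0, 255], [0.008, 0, 0.001, 0, 0, 0, 255], [0.008, 0, 0.001, 0, 0, 0, 255]]}}

```text
clock: 17.52
ee_pos: [0.5318, -0.0248, 0.2185]
tool_rot: [0.278, 1.702, -0.239]
force: [0.4, -0.7, -3.8]
opening: 0.03
```

Call:
{"fn": "send_rows", "kwargs": {"deltas": [[0.001, 0, 0, 0, 0, 0, 255], [0.002, 0, 0, 0, 0, 0, 255], [0.003, 0, 0, 0, 0, 0, 255]]}}

```text
clock: 17.9
ee_pos: [0.5313, -0.0247, 0.2155]
tool_rot: [0.278, 1.703, -0.239]
force: [-0.4, 1.2, -3.1]
opening: 0.0298
```

Call:
{"fn": "send_rows", "kwargs": {"deltas": [[0.001, 0, 0, 0, 0, 0, 255], [0.002, 0, 0.001, 0, 0, 0, 255], [0.002, 0, 0.001, 0, 0, 0, 255]]}}

```text
clock: 18.27
ee_pos: [0.532, -0.0249, 0.2134]
tool_rot: [0.278, 1.703, -0.239]
force: [-0.3, 0.4, -2.7]
opening: 0.0296
```

```bash
python3 look.py n3 8.5 .004 220
```

```text
foot [ 0.51029334 -0.01759281  0.06077969] tcp [ 0.53196732 -0.02486558  0.21337666] lean -8.520515519454714 -0.0010118286061298078 F [-0.28570493  0.39281276 -2.67720496] 0.029648463238704032 18.275
(array([0.9, 0.6, 0.1]), array([-0.04, -0.02, -0.01]))
[[312.3, 272.6], [311.5, 271.3]]
```

View pics/n3.png

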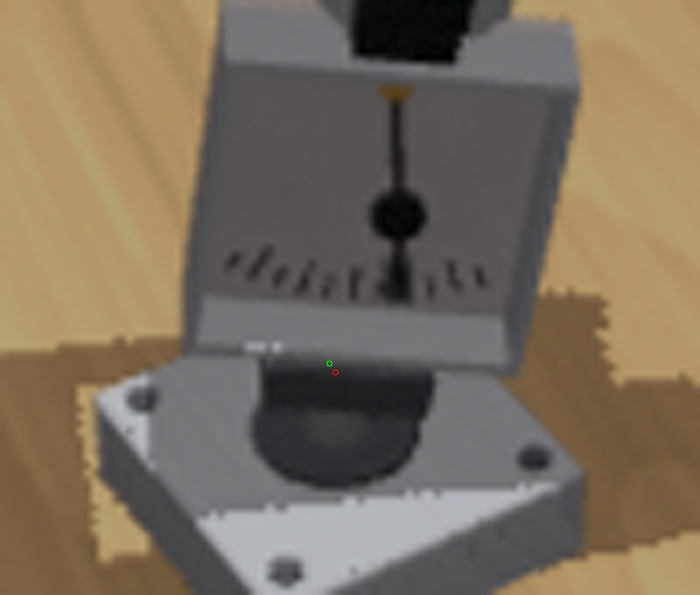

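```bash
cat > avg.py <<'E'
from rig import sense,capture
import numpy as np
f=[];p=[]
for i in range(16):
    capture("side"); s=sense(); f.append(s["force"]);p.append(s["ee_pos"])
f=np.array(f);print("F",f.mean(0).round(2),"+-",(f.std(0)/4).round(2),"p",np.mean(p,0).round(5),s["clock"])
E
python3 avg.py
```

```text
F [-0.4   0.24 -2.05] +- [0.12 0.08 0.15] p [ 0.53199 -0.02488  0.21342] 19.125
```

Call:
{"fn": "send_rows", "kwargs": {"deltas": [[0.001, 0, 0, 0, 0, 0, 255], [0.002, 0, 0, 0, 0, 0, 255], [0.002, 0, 0, 0, 0, 0, 255]]}}

```text
clock: 19.5
ee_pos: [0.5319, -0.0249, 0.2115]
tool_rot: [0.278, 1.702, -0.24]
force: [-0.4, 1.4, -1.4]
opening: 0.0299
```

```bash
python3 avg.py; python3 look.py n4 8.5 .005 220
```

```text
F [ 0.19  0.07 -0.8 ] +- [0.12 0.14 0.14] p [ 0.53193 -0.02487  0.21153] 20.3
foot [ 0.51034248 -0.01761473  0.05886446] tcp [ 0.53190185 -0.02485344  0.21147929] lean -8.475653127743144 -0.0022717276045912315 F [ 0.37474215 -0.46898896 -1.08214439] 0.029547237316158378 20.3
(array([-0. ,  0.7,  0.1]), array([-0.04,  0.02, -0.01]))
[[312.4, 273.3], [311.5, 271.3]]
```

View pics/n4.png

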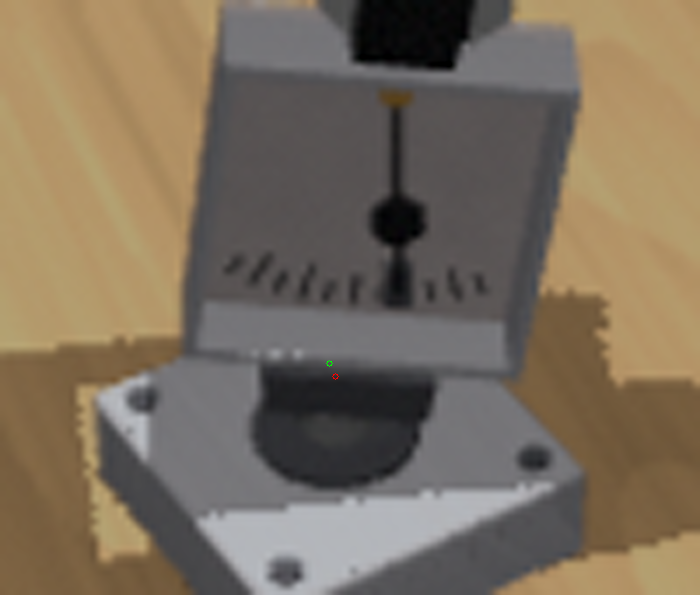

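```bash
python3 - <<'E'
from h import *
from rig import capture
im=np.mean([capture("side")["pixels"].astype(float) for _ in range(6)],0)[:,:,::-1]
a=im[228:268,290:345]; a=np.clip((a-20)*2.2,0,255).astype(np.uint8)
cv2.imwrite("pics/n5.png",cv2.resize(a,None,fx=14,fy=14,interpolation=cv2.INTER_CUBIC))
g=im.mean(2)
for v in range(232,267,2): print(v,g[v,314:330].round().astype(int))
E
```

```text
232 [83 83 82 82 81 77 78 78 81 82 84 84 86 86 86 86]
234 [84 84 84 82 83 72 61 58 59 68 82 84 85 86 85 85]
236 [85 84 84 84 84 84 70 30 60 82 85 85 85 86 85 86]
238 [84 84 85 85 85 84 70 29 60 81 85 84 85 85 86 85]
240 [84 84 84 84 84 85 70 28 60 82 84 85 85 85 84 85]
242 [84 84 84 84 84 84 69 28 60 82 85 85 85 84 84 84]
244 [83 84 84 84 84 84 69 28 60 81 84 85 84 84 83 83]
246 [84 85 84 84 84 85 69 28 61 82 86 85 85 84 84 83]
248 [84 85 85 84 84 64 38 14 21 44 68 83 85 86 84 84]
250 [84 84 85 72 33  9  9  8 10  9  8 43 80 86 85 85]
252 [85 85 86 71 29  9  8  9  9  8  7 37 80 85 84 84]
254 [86 86 86 86 80 42 12  9  9 38 73 81 85 85 85 85]
256 [86 86 86 87 87 86 86 38 43 79 85 86 87 87 87 87]
258 [85 85 85 86 86 71 48 19 24 48 81 87 86 86 87 65]
260 [84 48 63 84 86 63 38 15 20 43 81 74 62 82 86 56]
262 [85 45 80 87 72 53 36 30 31 45 82 87 46 80 87 83]
264 [100  97  99  94  93  91  88  82  81  82  86  87  87  87  87  87]
266 [118 117 117 117 118 118 117 118 118 118 117 118 118 117 116 116]
```

View pics/n5.png

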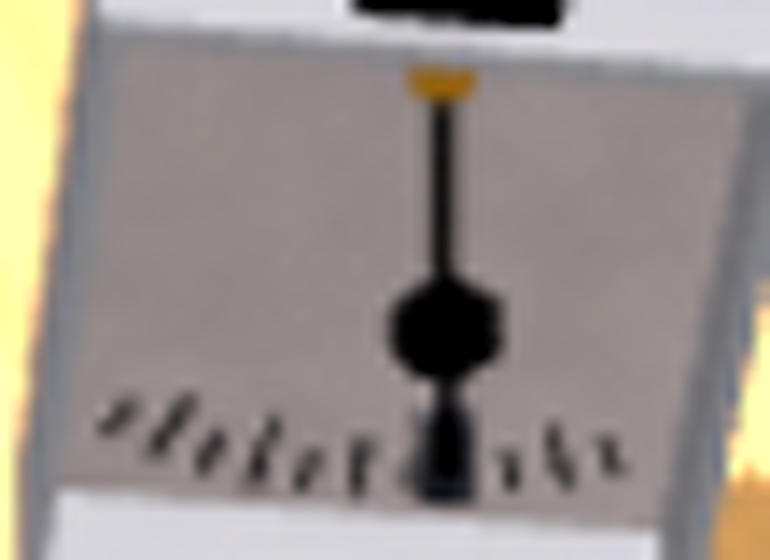

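```bash
python3 - <<'E'
from h import *
from rig import capture,sense
cv2.imwrite("pics/f.png",capture("side")["pixels"][:,:,::-1]); print(sense()["clock"],sense()["dq"].round(4))
E
```

```text
20.7 [ 0.0004  0.0009  0.0001 -0.0003  0.      0.0003]
```

View pics/f.png

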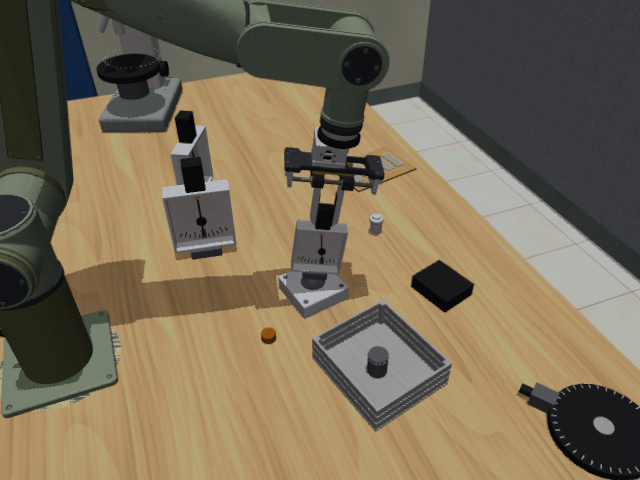

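The final picture shows the cap in the basket at (377,362) and the gauge pressed on the stud at (320,250). The objective (376,224), slide box (442,285) and mount (268,336) are where they started, and the arm is still.

```bash
python3 -c "
from rig import hand_in
print(hand_in())"
```

```text
the job is handed in; nothing more can be done
None
```

I lifted the cap off the stud and set it upright in the reject basket. Then I took the small gauge by its handle; of the three gauges it is the only one whose case measured about 100 mm wide and 126 mm high. I set its foot on the bare stud and leaned it 8.5° towards its +y side. I handed the job in at about 21 s, with the gauge still gripped and pressed on the stud.

- **Press on the stud:** the last 1.9 mm down changed the force by about 1.25 N, close to the 0.6 N per mm spring. That puts the stud about 4 mm down with roughly 2.5 N on it. The single force readings are noisy, so I averaged them.
- **Pointer:** it was hanging still, with its tip within about 0.3 px (about 0.6 mm) of the middle of the index tab. The allowed error is 4 mm.
- **Bystanders:** the objective, slide box and mount are at the same image positions as at the start.
- **One disagreement:** the side camera and the arm's own position differed by about 1 to 1.5 px (2 to 3 mm). I compared foot and stud in the same picture, so sideways the foot should be within about 2 mm. Its position front to back is less sure, perhaps 4 mm off.

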